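# Pin the brackets into line for welding

### The arm

A 7-joint arm with a two-finger parallel gripper is mounted at the origin on the work surface. World frame = base frame: x ahead of the robot, y to its left, z up, the work surface at z = 0. Lengths are in m, angles in rad, forces in N, time in s.
With the tool pointing down it reaches from about 0.4 to 0.9 m from the base axis. Payload 5.5 kg.
Tool frame: the origin (TCP) lies between the finger pads; the fingertips stand bot.tips_ahead ahead of it and the grasp point (between the pads) lies 3 mm ahead of it (bot.tips_ahead is the distance from the TCP to the fingertips, in m); z points along the fingers, y is the line along which they close (so a half turn about z gives the same grasp; the last joint's range is limited). The gripper opens to 92 mm and grips with 3 to 60 N. Pads are 19 mm wide; open, the fingers measure 130 mm over their backs; the gripper's body (75 mm by 190 mm) begins 47 mm behind the grasp point.
Start: joints at [-0.89, 0.501, -0.427, 1.55, 0.221, 1.138, -0.21], TCP at [0.264, 0.594, 0.249] pointing down, gripper open.
Joint ranges: [-2.88, 2.88], [-0.31, 2.03], [-1.54, 1.56], [0.2, 2.42], [-1.41, 4.55], [0.19, 2.02], [-2.57, 2.57]. Speed limits (rad/s): [2.57, 2.57, 3.14, 3.14, 3.14, 3.14, 3.14].

### API

Orientations are given as a unit quaternion [w, x, y, z].
In Python, from station import bot gives the robot as it stands. The module is installed in compiled form; this text tells all that it offers. Calls block until the motion is done:
- bot.move_to(position, orientation): joint-space move of the TCP to a pose.
- bot.servo_line(position, rot=None, max_speed=0.15): straight line of the TCP; rot=None keeps the orientation; max_speed is the mean speed in m/s.
- bot.goto_joints(angles): joint-space move.
- bot.set_gripper(opening, grasp_force=None): finger opening in m; grasp_force is the grip in N (None keeps the last); returns when the fingers have stopped.
- bot.dwell(seconds).
- bot.ik(position, orientation): joint angles nearest the present ones, or None.
- bot.get_obs(): the state.
- bot.snapshot(name): name is "side" or "top"; returns a dict with "img" (384x512x3 uint8, red, green, blue), "camera_matrix" (3x3 intrinsics, pixels), "k1" (the pictures are not rectified: a ray, as slopes to the right and down, at radius r is drawn at 1 + k1 r^2 times it, then the intrinsics apply), "world_to_cam" (4x4, takes a point from world to camera coordinates). Camera axes: x right, y down, z forward; pixel columns grow to the right and rows downward; lengths in m; the calibration is good to about 2 mm. A picture is of the moment at which its call begins. There is no depth.
A pose or a line that the arm cannot do raises bot.MotionError and nothing moves.
- bot.finish_job(): hands the job in; it is judged then, once.
The state is a dict: "time_s": time; "q": joint angles; "joint_vel": joint speeds; "tau": joint torques, N m; "tcp_pos": TCP position; "orientation": TCP orientation; "wrist_force": force on the tool from outside, world axes, zero at the start; "wrist_torque": the same for the moment, N m; "gripper_width": finger opening in m; "gripper_force": force on a finger pad.
Only numpy, scipy, OpenCV 4.12 (cv2) and the standard library are available. Lean on these libraries where they do the work, as an engineer would, in place of code of your own. Each camera call takes 0.05 s, during which the arm holds its last target. There are 200 camera calls.

### The job

Get the bracket job ready for tack welding: lay every bracket flat in a bay of its own on the jig, its long side square to the jig (along the slot), and drive one tapered pin down through each until its head sits home on the bracket, so that bracket, sprung slide plate and jig hole are pulled into line. Only when all the brackets are pinned, turn the welder's current dial so its white line points at the broad mark, and only after that throw the switch fully over to the dial's side. Leave the other tools and odds and ends on the bench where they are.

Things in the scene. Friction and masses are not known exactly. Their poses are not given: they have to be found in the camera images.
- jig: Fixed jig, deck 160 (x) by 340 (y) mm, deck top 86 mm above the bench. Origin under its centre; x away from the robot, y along the bays, 110 mm apart. Each bay: an open 40 mm slot along x in the deck, in it a brass sprung slide plate (top 0.5 mm below deck, 11 mm thick, 20.5 mm hole), below it the base plate (74 to 62 mm above the bench, 20.5 mm hole), then air. Brackets lie on the deck.
- bay1 (a point): Point on the axis of the fixed base-plate hole of the left (+y) bay, at deck height; axes as the jig's. It lies 25 mm to the robot's side of the jig's middle. Any bracket may go in any bay.
- slide1 (a joint): Slide plate of the left (+y) bay: how far (m) its hole is out of line with the base-plate hole, toward the robot (jig -x). A spring of 1200 N/m holds it near 0.005; 0 is in line. It springs back unless a pin holds it.
- bay2 (a point): Point on the axis of the fixed base-plate hole of the middle bay, at deck height; axes as the jig's. It lies 25 mm to the robot's side of the jig's middle. Any bracket may go in any bay.
- slide2 (a joint): Slide plate of the middle bay: how far (m) its hole is out of line with the base-plate hole, toward the robot (jig -x). A spring of 1200 N/m holds it near 0.005; 0 is in line. It springs back unless a pin holds it.
- bay3 (a point): Point on the axis of the fixed base-plate hole of the right (-y) bay, at deck height; axes as the jig's. It lies 25 mm to the robot's side of the jig's middle. Any bracket may go in any bay.
- slide3 (a joint): Slide plate of the right (-y) bay: how far (m) its hole is out of line with the base-plate hole, toward the robot (jig -x). A spring of 1200 N/m holds it near 0.005; 0 is in line. It springs back unless a pin holds it.
- bracket1: Loose steel bracket, 0.35 to 0.65 kg: flat foot 100 (x) by 60 (y) by 8 mm with a 20.5 mm hole, and an upright web across it, 8 mm thick (x), 60 wide, top 53 mm above the underside. Origin: the hole's centre at the underside. Foot from x = -28 to +72 mm; web's middle at x = +44 mm: pinch it there, across its thickness. All alike; may be absent.
- bracket2: Loose steel bracket, 0.35 to 0.65 kg: flat foot 100 (x) by 60 (y) by 8 mm with a 20.5 mm hole, and an upright web across it, 8 mm thick (x), 60 wide, top 53 mm above the underside. Origin: the hole's centre at the underside. Foot from x = -28 to +72 mm; web's middle at x = +44 mm: pinch it there, across its thickness. All alike; may be absent.
- bracket3: Loose steel bracket, 0.35 to 0.65 kg: flat foot 100 (x) by 60 (y) by 8 mm with a 20.5 mm hole, and an upright web across it, 8 mm thick (x), 60 wide, top 53 mm above the underside. Origin: the hole's centre at the underside. Foot from x = -28 to +72 mm; web's middle at x = +44 mm: pinch it there, across its thickness. All alike; may be absent.
- pin1: Loose tapered drift pin, 0.25 kg, all alike. Origin: on its axis at the underside of its head (shoulder), z up. Head round, 28 mm across, 43 high (grip here). Below: 19 mm across for 32 mm, then a 43 mm taper to a 7 mm point, 75 mm below the shoulder. They stand in a row (roughly along world x), 70 mm apart, in a fixed stand 220 by 70 mm, shoulders on its top, 80 mm above the bench.
- pin2: Loose tapered drift pin, 0.25 kg, all alike. Origin: on its axis at the underside of its head (shoulder), z up. Head round, 28 mm across, 43 high (grip here). Below: 19 mm across for 32 mm, then a 43 mm taper to a 7 mm point, 75 mm below the shoulder. They stand in a row (roughly along world x), 70 mm apart, in a fixed stand 220 by 70 mm, shoulders on its top, 80 mm above the bench.
- pin3: Loose tapered drift pin, 0.25 kg, all alike. Origin: on its axis at the underside of its head (shoulder), z up. Head round, 28 mm across, 43 high (grip here). Below: 19 mm across for 32 mm, then a 43 mm taper to a 7 mm point, 75 mm below the shoulder. They stand in a row (roughly along world x), 70 mm apart, in a fixed stand 220 by 70 mm, shoulders on its top, 80 mm above the bench.
- control: Fixed remote-control box of the welding set, 110 (x) by 240 (y) by 50 mm, origin under its centre, near the robot. The dial axis is at y = +55 mm, the toggle switch at y = -65 mm.
- dial (a joint): Current dial, rad: turns about the vertical, grows clockwise seen from above, 0 to 4.4, stays where it is left. The white line on its grip points to the box's -x at 0 and to the box's +y at pi/2. White ticks stand every 0.4 rad from 0.2; the broad long tick is the set mark, at 2.2 (47 mm from the dial axis).
- dial_grip (a point): On the dial's axis at the height to grip (87 mm above the bench), x along its bar grip: 49 mm long, 14 mm thick, 32 mm high, top 94 mm above the bench. Turns with the dial.
- power (a joint): Toggle switch, rad: 0 off (leaning to the box's -y), 1.0 on (leaning to the box's +y). Light; stays where it is left. It pivots 72 mm above the bench about the box's x axis.
- power_tip (a point): Centre of the 26 mm ball at the switch lever's tip, 80 mm from the pivot (about 142 mm above the bench at either end, 152 upright).
- hammer: Bystander: hammer, 260 mm long, lying beyond the jig.
- wrench: Bystander: open-ended wrench, 180 mm long.
- spray: Bystander: upright can, 60 mm across, 170 mm high.
- tape: Bystander: roll of tape, 90 mm across, 30 mm high.
- tin: Bystander: open tin, 80 mm across, 90 mm high.
- wedge: Bystander: steel block 70 by 35 by 30 mm near the brackets.
Not all that is in view belongs to the job. Leave any green look-alike of the pin3 alone.

How it is judged:
On the way, in this order (a step that is already met when the one before it is completed fails the run):
1. every bracket lies in a bay with a pin driven home through it and the slide plate pulled into line (((horizontal distance between bracket1 and bay1 below 0.004 m and value of joint slide1 between -0.003 and 0.003 m) or (horizontal distance between bracket1 and bay2 below 0.004 m and value of joint slide2 between -0.003 and 0.003 m) or (horizontal distance between bracket1 and bay3 below 0.004 m and value of joint slide3 between -0.003 and 0.003 m)) and ((horizontal distance between pin1 and bracket1 below 0.005 m and angle between the z axis of pin1 and the z axis of bracket1, either way round below 0.1 rad and z of pin1 in the frame of bracket1 between 0.004 and 0.0115 m) or (horizontal distance between pin2 and bracket1 below 0.005 m and angle between the z axis of pin2 and the z axis of bracket1, either way round below 0.1 rad and z of pin2 in the frame of bracket1 between 0.004 and 0.0115 m) or (horizontal distance between pin3 and bracket1 below 0.005 m and angle between the z axis of pin3 and the z axis of bracket1, either way round below 0.1 rad and z of pin3 in the frame of bracket1 between 0.004 and 0.0115 m)) and z of bracket1 in the frame of jig between 0.083 and 0.0895 m and angle between the x axis of each of bracket1, bracket2, bracket3 and the x axis of jig, either way round below 0.2 rad and linear speed of each of bracket1, bracket2, bracket3 below 0.02 m/s and ((horizontal distance between bracket2 and bay1 below 0.004 m and value of joint slide1 between -0.003 and 0.003 m) or (horizontal distance between bracket2 and bay2 below 0.004 m and value of joint slide2 between -0.003 and 0.003 m) or (horizontal distance between bracket2 and bay3 below 0.004 m and value of joint slide3 between -0.003 and 0.003 m)) and ((horizontal distance between pin1 and bracket2 below 0.005 m and angle between the z axis of pin1 and the z axis of bracket2, either way round below 0.1 rad and z of pin1 in the frame of bracket2 between 0.004 and 0.0115 m) or (horizontal distance between pin2 and bracket2 below 0.005 m and angle between the z axis of pin2 and the z axis of bracket2, either way round below 0.1 rad and z of pin2 in the frame of bracket2 between 0.004 and 0.0115 m) or (horizontal distance between pin3 and bracket2 below 0.005 m and angle between the z axis of pin3 and the z axis of bracket2, either way round below 0.1 rad and z of pin3 in the frame of bracket2 between 0.004 and 0.0115 m)) and z of bracket2 in the frame of jig between 0.083 and 0.0895 m and ((horizontal distance between bracket3 and bay1 below 0.004 m and value of joint slide1 between -0.003 and 0.003 m) or (horizontal distance between bracket3 and bay2 below 0.004 m and value of joint slide2 between -0.003 and 0.003 m) or (horizontal distance between bracket3 and bay3 below 0.004 m and value of joint slide3 between -0.003 and 0.003 m)) and ((horizontal distance between pin1 and bracket3 below 0.005 m and angle between the z axis of pin1 and the z axis of bracket3, either way round below 0.1 rad and z of pin1 in the frame of bracket3 between 0.004 and 0.0115 m) or (horizontal distance between pin2 and bracket3 below 0.005 m and angle between the z axis of pin2 and the z axis of bracket3, either way round below 0.1 rad and z of pin2 in the frame of bracket3 between 0.004 and 0.0115 m) or (horizontal distance between pin3 and bracket3 below 0.005 m and angle between the z axis of pin3 and the z axis of bracket3, either way round below 0.1 rad and z of pin3 in the frame of bracket3 between 0.004 and 0.0115 m)) and z of bracket3 in the frame of jig between 0.083 and 0.0895 m), for 0.3 s.
2. the dial points at the mark (within 0.12 rad) (value of joint dial between 2.08 and 2.32 rad), for 0.3 s.
3. the switch is thrown on (value of joint power above 0.8 rad), for 0.2 s.
At the end, for the whole second after the job is handed in: Each bracket flat in a bay: hole within 4 mm of the bay's, within 0.2 rad of square, slide plate within 3 mm of line, a pin through it within 0.1 rad of square and 3.5 mm of home; all at rest; dial within 0.12 rad of 2.2; switch past 0.8 rad (all of step 1 and all of step 2 and value of joint power above 0.8 rad); the robot touches nothing.
It fails at once if a bystander is knocked more than 40 mm from its place (distance of any of hammer, wrench, spray, tape, tin, wedge from where it was at the start of the episode above 0.04 m).
Of bracket1, bracket2, bracket3 only 2 to 3 are there at a start; the rules pass over those that are not, and their reading is None.
At some moment in a run one of bracket1, bracket2, bracket3 may be knocked a few centimetres aside while the robot is not near it.
It also fails if it takes over 210 s, if anything falls off the work surface, if the arm or the gripper's body presses on something with over 40 N, if the wrist force passes 120 N, or if a joint passes its speed limit or range.

## Working session

There is one attempt and no reset: what is moved stays moved. The work goes in short steps, each a Python script; the robot and the scene stay as the last script left them, time stands still between calls to the robot, and variables do not carry over. Pictures are saved under pics/ and viewed, at most 14 in all, crops included, and the job is handed in when it is done.

```bash
mkdir -p pics; python3 - <<'E'
from station import bot
import cv2,json,pickle
d={}
for n in("top","side"):
    s=bot.snapshot(n); d[n]=s; cv2.imwrite(f"pics/{n}0.png",cv2.resize(s["img"][:,:,::-1],(800,600),interpolation=cv2.INTER_CUBIC))
    print(n,s["camera_matrix"],s["k1"],s["world_to_cam"])
pickle.dump(d,open("s0.pkl","wb"))
o=bot.get_obs();print(o["time_s"],o["tcp_pos"],o["orientation"],o["wrist_force"],bot.tips_ahead)
E
```

```text
top [[358.17569751   0.         254.22442618]
 [  0.         358.17569751 194.92468754]
 [  0.           0.           1.        ]] -0.10507460625536388 [[-0.00202045 -0.99995917 -0.00880829  0.0144012 ]
 [-0.99011234  0.00323587 -0.14023935  0.56316362]
 [ 0.14026212  0.00843785 -0.99007845  1.13422922]
 [ 0.          0.          0.          1.        ]]
side [[373.9713018    0.         252.81653838]
 [  0.         373.9713018  190.00208617]
 [  0.           0.           1.        ]] 0.012928107404130905 [[ 0.7149583  -0.69911566 -0.00848068 -0.41496572]
 [-0.48930932 -0.49165976 -0.7203104   0.35739161]
 [ 0.49941067  0.51914158 -0.69360003  1.05182902]
 [ 0.          0.          0.          1.        ]]
0.1 [0.26424594 0.59336706 0.24785806] [ 1.76188412e-04  2.07626033e-01  9.78207933e-01 -7.99621074e-04] [ 0.55329085 -0.27922263 -0.4482611 ] 0.022
```

View pics/top0.png

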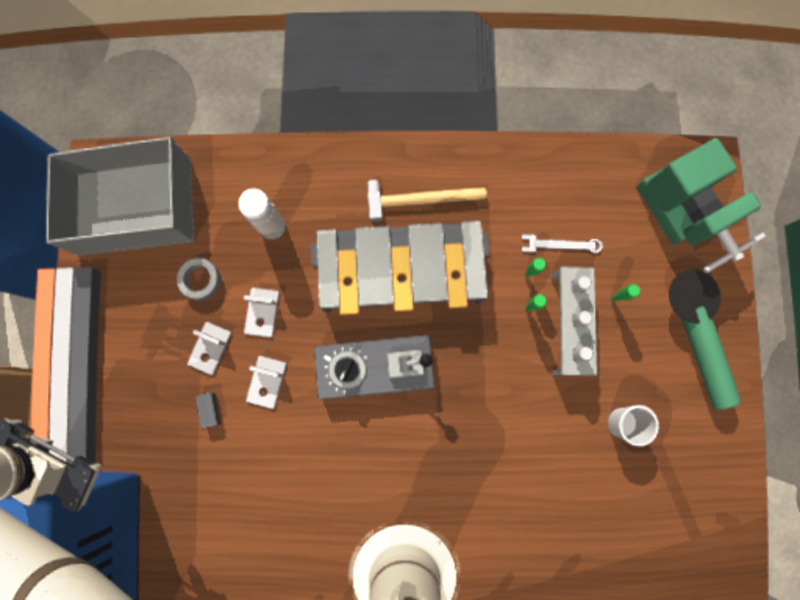

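View pics/side0.png

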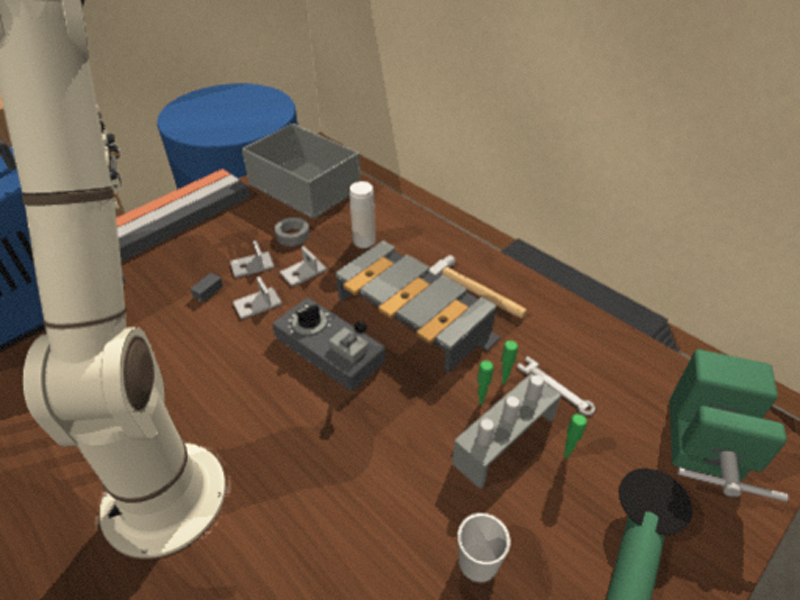

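The top view shows three brackets at about (262,312), (210,348) and (267,383). The three jig slots have holes near (348,281), (402,278) and (456,274). Pins stand at (584,283), (584,317) and (585,353), and the green look-alikes are beside the stand. The dial is at (347,369), and the switch leans right at (425,360). Next I'll measure with masks.

```bash
cat > v.py <<'E'
import numpy as np,cv2
def ray(s,uv):
    K=s["camera_matrix"];T=s["world_to_cam"]
    d=np.array([(uv[0]-K[0,2])/K[0,0],(uv[1]-K[1,2])/K[1,1]]);u=d.copy()
    for _ in range(20): u=d/(1+s["k1"]*(u@u))
    R=T[:3,:3];return -R.T@T[:3,3],R.T@np.array([u[0],u[1],1])
def onplane(s,uv,z):
    c,d=ray(s,uv);return c+d*(z-c[2])/d[2]
def proj(s,p):
    T=s["world_to_cam"];c=T[:3,:3]@np.array(p)+T[:3,3];u=c[:2]/c[2];u=u*(1+s["k1"]*(u@u))
    K=s["camera_matrix"];return np.array([K[0,0]*u[0]+K[0,2],K[1,1]*u[1]+K[1,2]])
def two(s1,a,s2,b):
    c1,d1=ray(s1,a);c2,d2=ray(s2,b);t=np.linalg.lstsq(np.c_[d1,-d2],c2-c1,rcond=None)[0]
    p,q=c1+d1*t[0],c2+d2*t[1];return (p+q)/2,np.linalg.norm(p-q)
def crops(s,boxes,name):
    out=[]
    for x,y in boxes: # 100x75 px each -> 400x300
        out.append(cv2.resize(s["img"][y:y+75,x:x+100,::-1],(400,300),interpolation=cv2.INTER_NEAREST))
    cv2.imwrite(name,np.vstack([np.hstack(out[:2]),np.hstack(out[2:4])]))
E
python3 - <<'E'
import pickle;from v import *
d=pickle.load(open("s0.pkl","rb"));s=d["top"]
crops(s,[(108,180),(195,205),(335,162),(200,140)],"pics/c1.png")
s=d["side"];crops(s,[(140,145),(170,180),(275,225),(205,150)],"pics/c2.png")
E
```

```text
(no output)
```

View pics/c1.png

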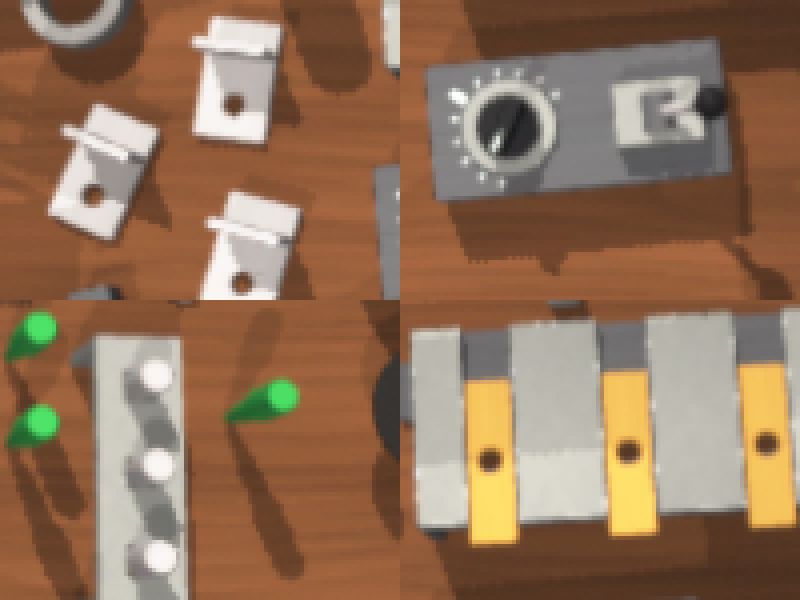

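View pics/c2.png

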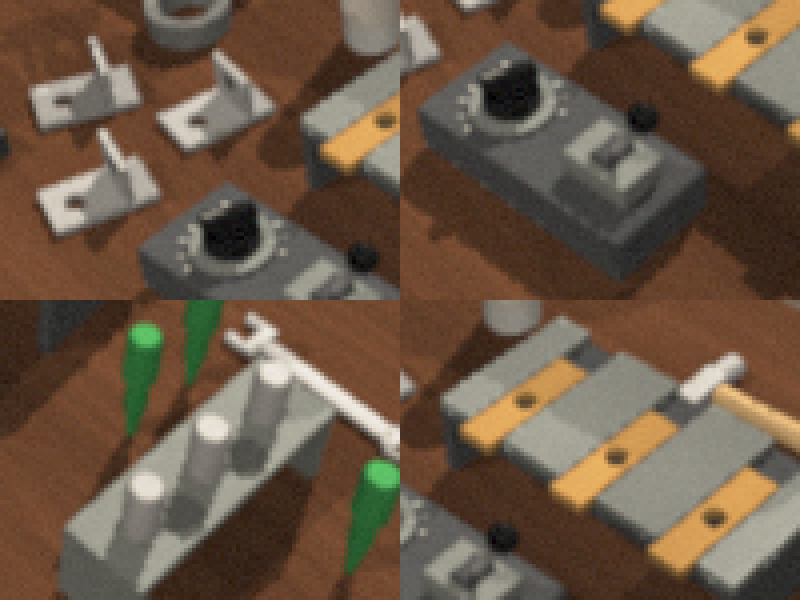

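```bash
cat > m.py <<'E'
from v import *
def hsv(s): return cv2.cvtColor(s["img"],cv2.COLOR_RGB2HSV).astype(int)
def blobs(m,lo,hi):
    n,l,st,c=cv2.connectedComponentsWithStats(m.astype(np.uint8),connectivity=4)
    return [(c[i],st[i]) for i in range(1,n) if lo<=st[i,4]<=hi]
def brackets(s,zb=0.0,xmin=105,xmax=192,ymin=178,ymax=272,smax=75,vmin=105):
    """hole xy, yaw for every free bracket (top view) with underside at zb"""
    h=hsv(s);m=((h[...,1]<smax)&(h[...,2]>vmin)).astype(np.uint8);w=np.zeros_like(m);w[ymin:ymax,xmin:xmax]=1;m*=w
    cs,hi=cv2.findContours(m,cv2.RETR_CCOMP,cv2.CHAIN_APPROX_NONE);out=[]
    if hi is None: return out
    for i,c in enumerate(cs):
        a=cv2.contourArea(c)
        if hi[0,i,3]>=0 or a<300 or a>1200: continue
        k=[j for j in range(len(cs)) if hi[0,j,3]==i and cv2.contourArea(cs[j])>6]
        if not k: continue
        j=max(k,key=lambda j:cv2.contourArea(cs[j]));M=cv2.moments(cs[j]);hp=(M["m10"]/M["m00"],M["m01"]/M["m00"])
        o=onplane(s,hp,zb+.004)[:2]
        P=np.array([onplane(s,p[0],zb+.008)[:2] for p in c])
        th=np.arctan2(*(P.mean(0)-o)[::-1])
        for _ in range(6):
            R=np.array([[np.cos(th),np.sin(th)],[-np.sin(th),np.cos(th)]]);B=(P-o)@R.T
            x=B[:,0];e=[]
            for sg in(1,-1):
                q=B[(x>-22)&(x<26)&(abs(sg*B[:,1]-30)<9)]
                e.append(np.polyfit(q[:,0]*1,q[:,1],1)) if len(q)>4 else None
                q=None
            B2=None
            q=[B[(x>-.022)&(x<.026)&(abs(sg*B[:,1]-.030)<.008)] for sg in(1,-1)]
            q=[np.polyfit(k[:,0],k[:,1],1) for k in q if len(k)>4]
            if q: th+=np.mean([k[0] for k in q])
        out.append(dict(o=o,yaw=th,edges=[round(k[1],4) for k in q],xr=(round(x.min(),4),round(x.max(),4)),px=np.round(hp,1),a=a))
    return out
def slides(s,zb=.0855):
    h=hsv(s);m=(h[...,0]>12)&(h[...,0]<28)&(h[...,1]>120)&(h[...,2]>150)
    cs,hi=cv2.findContours(m.astype(np.uint8),cv2.RETR_CCOMP,cv2.CHAIN_APPROX_NONE);o=[]
    for i,c in enumerate(cs):
        if hi[0,i,3]>=0 and 8<cv2.contourArea(c)<90 and cv2.contourArea(cs[hi[0,i,3]])>150:
            M=cv2.moments(c);o.append((M["m10"]/M["m00"],M["m01"]/M["m00"]))
    return sorted(o)
E
sed -i '/e.append(np.polyfit/d;/q=B\[(x>-22)/d;/for sg in(1,-1):$/d;/q=None/d;/B2=None/d;s/;e=\[\]$//' m.py
python3 - <<'E'
import pickle;from m import *
d=pickle.load(open("s0.pkl","rb"));s=d["top"];t=d["side"]
for b in brackets(s):print(b)
a,b=slides(s),slides(t);print(a,b)
for p,q in zip(a,b):print(onplane(s,p,.0815),onplane(t,q,.0815),two(s,p,t,q))
h=hsv(s);m=(h[...,1]<50)&(h[...,2]>225);m[:,:360]=0;m[:,395:]=0;m[:170]=0;m[250:]=0
A=sorted([c for c,st in blobs(m,25,120)],key=lambda c:c[1]);print(A,[st[4] for c,st in blobs(m,25,120)])
h=hsv(t);m=(h[...,1]<50)&(h[...,2]>190);m[:,:300]=0;m[:,352:]=0;m[:235]=0;m[290:]=0
B=sorted([c for c,st in blobs(m,20,120)],key=lambda c:c[1]);print(B)
for p in A:print(onplane(s,p,.123))
for p,q in zip(A,B):print(two(s,p,t,q))
E
```

```text
{'o': array([0.38210022, 0.30095655]), 'yaw': np.float64(-0.23943832265447976), 'edges': [np.float64(0.03), np.float64(-0.0315)], 'xr': (np.float64(-0.0305), np.float64(0.0728)), 'px': array([168.2, 250.4]), 'a': 552.5}
{'o': array([0.45465999, 0.4312447 ]), 'yaw': np.float64(-0.32085384324452293), 'edges': [np.float64(0.0303), np.float64(-0.0309)], 'xr': (np.float64(-0.0306), np.float64(0.0752)), 'px': array([131. , 228.5]), 'a': 525.0}
{'o': array([0.53251402, 0.31147481]), 'yaw': np.float64(-0.12519074208865044), 'edges': [np.float64(0.0304), np.float64(-0.0309)], 'xr': (np.float64(-0.0315), np.float64(0.0729)), 'px': array([166.4, 205.6]), 'a': 533.5}
[(222.11299435028246, 179.88700564971748), (256.7261904761905, 177.60714285714286), (291.1468926553672, 175.68926553672316)] [(236.0, 174.7), (258.84496124031006, 188.80620155038758), (283.17333333333335, 204.19333333333333)]
[0.60598757 0.11472873 0.0815    ] [0.60843015 0.11507174 0.0815    ] (array([0.60640146, 0.11404993, 0.08320829]), np.float64(0.0017718251057187153))
[0.61291898 0.00448371 0.0815    ] [0.61481123 0.00411849 0
[... 180 characters left out ...]
1925454, -0.10555064,  0.0815287 ]), np.float64(0.0011496813027587359))
[array([373.92857143, 180.19047619]), array([374.2195122, 202.7804878]), array([374.92857143, 225.69047619])] [np.int32(42), np.int32(41), np.int32(42)]
[array([344.05434783, 240.36956522]), array([327.77777778, 256.15555556]), array([311.36956522, 270.89130435])]
[ 0.59617187 -0.35772035  0.123     ]
[ 0.52591521 -0.35511499  0.123     ]
[ 0.45585618 -0.35413231  0.123     ]
(array([ 0.59617323, -0.35606492,  0.13301468]), np.float64(0.004700328017023733))
(array([ 0.52622553, -0.35501544,  0.12467787]), np.float64(0.0013079346695680496))
(array([ 0.45611094, -0.35381996,  0.12488277]), np.float64(0.000914625165681004))
```

Sizes check out: hole spacing is 110 mm, pin spacing 70 mm and foot edges are at ±30 mm. The jig yaw is about 0.058. I'll check spray clearance, then move the first bracket.

```bash
cat > h.py <<'E'
from station import bot
from m import *
from scipy.spatial.transform import Rotation as Rn
JY=.058; JX=np.array([np.cos(JY),np.sin(JY)]); JYv=np.array([-JX[1],JX[0]])
BAY={1:np.array([.6112,.1146]),2:np.array([.6182,.0045]),3:np.array([.6241,-.1052])}
def quat(cl,flip=False):
    """pointing down, fingers closing along world angle cl"""
    c=cl+(np.pi if flip else 0);y=np.array([np.cos(c),np.sin(c),0]);z=np.array([0,0,-1.]);x=np.cross(y,z)
    q=Rn.from_matrix(np.c_[x,y,z]).as_quat();return np.r_[q[3],q[:3]]
def best(p,cl):
    """of the two half-turn grasps take the one nearer mid range of the last joint"""
    c=[(f,bot.ik(p,quat(cl,f))) for f in(False,True)];c=[k for k in c if k[1] is not None]
    return quat(cl,min(c,key=lambda k:abs(k[1][6]))[0])
def F(): return np.round(bot.get_obs()["wrist_force"],1)
def pick_place(b,bay,off=(0,0),zg=.037):
    d=np.array([np.cos(b["yaw"]),np.sin(b["yaw"])]);w=b["o"]+.044*d
    bot.set_gripper(.05,30)
    q=best([*w,.25],b["yaw"]);bot.move_to([*w,.25],q);bot.servo_line([*w,zg],max_speed=.2)
    bot.set_gripper(0,40);o=bot.get_obs();print("grip",o["gripper_width"],o["gripper_force"])
    bot.servo_line([*w,.25],max_speed=.2);print("held",F(),bot.get_obs()["gripper_width"])
    t=BAY[bay]+.044*JX+np.array(off)
    # keep the same flip so the web stays on the far side
    yt=Rn.from_quat([*q[1:],q[0]]).as_matrix()[:2,1]; qp=quat(JY,yt@d<0)
    bot.move_to([*t,.25],qp);bot.servo_line([*t,.086+zg+.012],max_speed=.2);bot.servo_line([*t,.086+zg+.0005],max_speed=.04)
    print("down",F());bot.set_gripper(.05);bot.servo_line([*t,.25],max_speed=.25);print(bot.get_obs()["time_s"])
E
python3 - <<'E'
import pickle;from h import *
s=pickle.load(open("s0.pkl","rb"))["top"]
print("spray",onplane(s,(252/1.5625,200/1.5625),.17),"tape",onplane(s,(198/1.5625,279/1.5625),.03))
B=brackets(s);b=B[0]
pick_place(b,1)
E
```

```text
spray [0.75053243 0.29310186 0.17      ] tape [0.62193701 0.44448775 0.03      ]
grip 0.007691868822967435 39.98954236507416
held [-1.3  0.  -5.7] 0.008089975497084567
down [-1.4 -0.1 -4.8]
9.1833
```

```bash
python3 - <<'E'
from h import *
bot.servo_line([.50,.27,.25],max_speed=.3)
s=bot.snapshot("top");print(brackets(s,.086,195,325,130,215,60,150))
B=brackets(s);print(B)
if len(B): pick_place(min(B,key=lambda b:-b["o"][0]),2)
E
```

```text
[{'o': array([0.61317197, 0.11469558]), 'yaw': np.float64(1.6282266410338055), 'edges': [np.float64(0.0302), np.float64(-0.032)], 'xr': (np.float64(-0.032), np.float64(0.0564)), 'px': array([221.9, 177.2]), 'a': 533.5}]
[]
```

```bash
python3 - <<'E'
from h import *
bot.move_to([.45,-.2,.3],quat(0))
s=bot.snapshot("top");B=brackets(s);print([(b["o"],b["yaw"],b["edges"],b["xr"]) for b in B])
crops(s,[(108,180),(195,205),(335,162),(195,135)],"pics/c3.png")
E
```

```text
[(array([0.45502485, 0.43215448]), np.float64(-0.33115264087514573), [np.float64(0.0293), np.float64(-0.0306)], (np.float64(-0.0304), np.float64(0.0749))), (array([0.53257195, 0.31271826]), np.float64(-0.09854341391048162), [np.float64(0.0293), np.float64(-0.0296)], (np.float64(-0.0316), np.float64(0.0729)))]
```

View pics/c3.png

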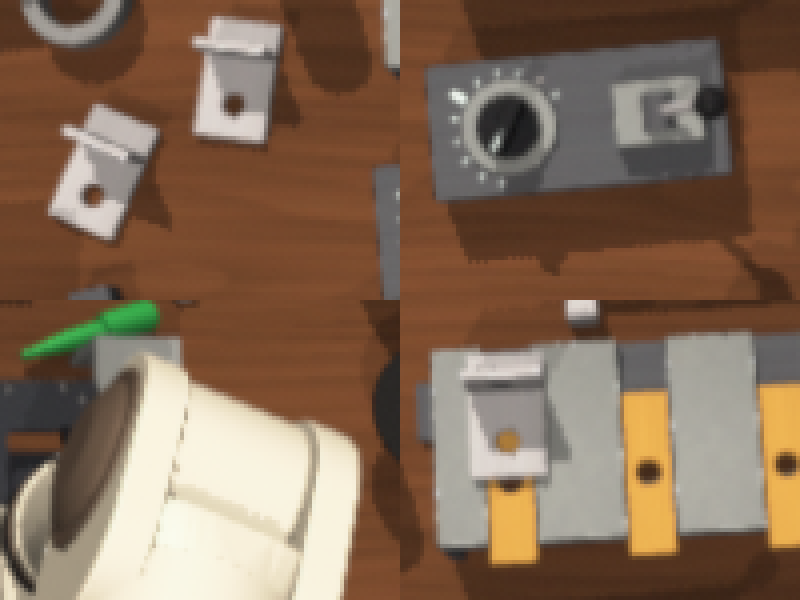

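The bay1 bracket has slid about 20–30 mm toward the far side (hole now near crop (508,440), slide hole peeking out below it), and a green look-alike looks tilted. I'll check the side view before moving.

```bash
python3 - <<'E'
from h import *
o=bot.get_obs();print(o["q"],o["tcp_pos"],o["wrist_force"],o["gripper_width"])
s=bot.snapshot("side");cv2.imwrite("pics/side1.png",cv2.resize(s["img"][:,:,::-1],(800,600)))
E
```

```text
[ 0.12788038  0.13461813  0.25670704  1.89494309 -0.03822865  1.11695662
  0.40151834] [ 0.45064496 -0.19871844  0.29980321] [-0.98727719  0.29400749 -1.04858886] 0.04988701744831977
```

View pics/side1.png

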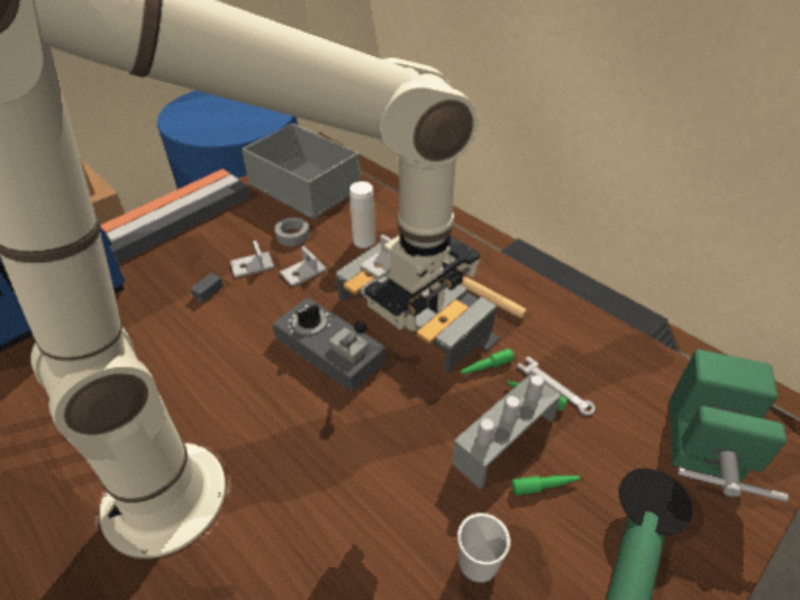

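The green look-alikes have simply toppled from their points, the bracket was the announced knock, and nothing was touched. Next: re-measure that bracket.

```bash
python3 - <<'E'
from h import *
s=bot.snapshot("top");h=hsv(s)
for (u,v,n) in [(222,170,"hole"),(216,174,"foot lit"),(222,160,"foot shade"),(222,152,"web top"),(209,180,"deck"),(240,160,"deck")]:print(n,h[v,u])
for r in range(146,184): print(r,' '.join(f"{h[r,c,2]:3d}" for c in range(206,240,1)))
E
```

```text
hole [ 17 170 170]
foot lit [ 12  15 222]
foot shade [  9  17 152]
web top [ 10  18 218]
deck [ 27  15 173]
deck [ 24  15 168]
146 128 127 125 120 127 118 119 123 123 109 108 107 108 108 109 108 109 109 109 109 110 118 132 133 135 135 135 140 149 140 144 159 169 160
147 148 148 144 137 148 146 146 147 147 113 110 110 109 112 119 118 118 118 120 128 129 134 155 156 152 144 143 144 145 146 155 162 164 162
148 169 168 166 164 168 176 185 180 180 163 152 150 151 154 160 160 160 160 162 169 167 168 180 179 165 147 144 144 144 150 160 162 162 162
149 168 167 167 167 171 189 214 213 212 211 192 190 191 193 194 194 195 194 193 196 193 191 193 188 168 146 145 145 148 156 162 162 161 162
150 169 167 167 167 170 188 221 222 218 209 196 194 195 198 199 198 200 199 197 200 197 196 196 189 158 134 144 146 152 163 164 163 163 162
151 169 169 167 169 173 187 221 219 201 201 198 194 189 202 203 204 205 207 209 211 210 211 214 206 155 119 143 148 153 165 165 164 163 162
152 169 169 168 174 193 207 223 220 202 212 213 210 203 215 217 218 218 218 218 219 219 220 223 217 148 116 146 156 160 165 164 163 1
[... 3646 characters left out ...]

179 172 171 172 173 174 173 176 182 176 173 171 178 170 156 144 140 128 127 128 140 164 165 138 127 132 130 139 173 176 176 175 174 173 172
180 172 171 172 173 176 175 170 153 124 116 113 144 151 122  84  80  77  77  81 113 160 157 124 113 122 124 143 173 176 176 175 175 174 174
181 172 171 172 174 175 174 172 159 124 114 112 149 165 138  91  69  69  71  88 130 170 166 141 137 145 137 159 174 176 176 176 176 174 174
182 172 172 171 172 173 172 171 166 150 142 140 182 211 202 167 104  92 108 154 199 217 210 178 159 167 162 173 176 175 176 177 177 176 175
183 172 172 171 171 171 171 171 171 169 161 154 194 229 226 223 201 195 202 220 232 235 229 194 156 173 175 175 177 176 176 177 177 176 175
```

```bash
python3 - <<'E'
from h import *
s=bot.snapshot("top")
o=onplane(s,(221.7,170),.090)[:2]
e=[onplane(s,p,.094)[:2] for p in[(211.6,160),(212.0,177),(230.6,160),(231,176)]]
print(o,[np.arctan2(*(e[i]-e[i+1])[::-1]) for i in(0,2)],(e[1]+e[3])/2)
n=onplane(s,(221,178.4),.094);print("near edge",n, "web",onplane(s,(221,153.8),.139))
b=dict(o=o,yaw=.03)
bot.set_gripper(.05)
zg=.037;d=np.array([np.cos(.03),np.sin(.03)]);w=o+.044*d
q=best([*w,.25],.03);bot.move_to([*w,.25],q);bot.servo_line([*w,.086+zg],max_speed=.15);bot.set_gripper(0,40)
print(bot.get_obs()["gripper_width"])
bot.servo_line([*w,.15],max_speed=.1);print("held",F())
t=BAY[1]+.044*JX-.001*JX
yt=Rn.from_quat([*q[1:],q[0]]).as_matrix()[:2,1];qp=quat(JY,yt@d<0)
bot.move_to([*t,.15],qp);bot.servo_line([*t,.086+zg+.0005],max_speed=.05);bot.set_gripper(.05);bot.servo_line([*t,.25],max_speed=.2)
bot.move_to([.45,-.2,.3],quat(0))
s=bot.snapshot("top");B=brackets(s);print([(b["o"],b["yaw"],b["edges"]) for b in B])
C=max(B,key=lambda b:b["o"][0]);pick_place(C,2,-.001*JX)
bot.move_to([.45,-.2,.3],quat(0))
s=bot.snapshot("top");B=brackets(s);print([(b["o"],b["yaw"],b["edges"]) for b in B])
if len(B)==1: pick_place(B[0],3,-.001*JX)
bot.move_to([.50,.3,.3],quat(0))
s=bot.snapshot("top");s2=bot.snapshot("side")
crops(s,[(195,135),(240,135),(195,205),(335,162)],"pics/c4.png")
import pickle;pickle.dump((s,s2),open("s1.pkl","wb"));print(bot.get_obs()["time_s"])
E
```

```text
[0.63632344 0.11556617] [np.float64(0.03955486116421739), np.float64(0.03266468750499037)] [0.61454421 0.11556906]
near edge [0.60845257 0.11705335 0.094     ] web [0.67644617 0.11338367 0.139     ]
0.00748552559862855
held [-1.4 -0.4 -6. ]
[(array([0.45540643, 0.43174943]), np.float64(-0.33612996151851), [np.float64(0.0294), np.float64(-0.0303)]), (array([0.53257195, 0.31271826]), np.float64(-0.09854341391048162), [np.float64(0.0293), np.float64(-0.0296)])]
grip 0.007787148380101695 39.92998480796814
held [-1.   0.8 -3.6] 0.0077839076736122784
down [-1.8  0.4 -4.4]
29.0667
[(array([0.45540643, 0.43174943]), np.float64(-0.33612996151851826), [np.float64(0.0294), np.float64(-0.0303)])]
grip 0.007534615377114665 39.94539499282837
held [-0.7 -0.  -4.7] 0.007578736526383482
down [-1.4  1.3 -4.8]
40.5167
42.2333
```

View pics/c4.png

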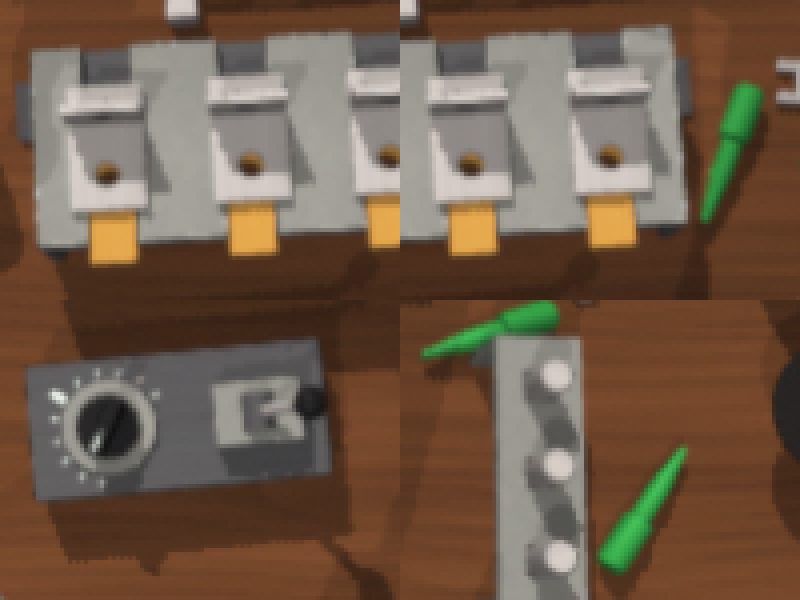

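```bash
python3 - <<'E'
from h import *
import pickle
s,t=pickle.load(open("s1.pkl","rb"))
h=hsv(s)
for i,(u,v) in enumerate([(221.7,178.5),(257.5,176.2),(292.3,174)]):
    u0,v0=int(u)-8,int(v)-8;g=h[v0:v0+17,u0:u0+17]
    m=(g[...,1]>60);c=[(k,st) for k,st in blobs(m,12,80)]
    k,st=min(c,key=lambda q:np.hypot(*(q[0]-8)));k=k+[u0,v0]
    w=onplane(s,k,.090)[:2];e=w-BAY[i+1];print("top",k,st,w,"err jig",e@JX,e@JYv)
    p=proj(t,[*BAY[i+1],.090]);u0,v0=int(p[0])-9,int(p[1])-9;g=hsv(t)[v0:v0+19,u0:u0+19]
    dk=(g[...,2]<85)|(g[...,1]>75)
    c=[(k,st) for k,st in blobs(dk,8,90)]
    for k,st in c:
        k2=k+[u0,v0];w=onplane(t,k2,.090)[:2];e=w-BAY[i+1];print("  side",k2,st,"err jig",e@JX,e@JYv)
E
```

```text
top [221.33333333 177.875     ] [ 6  6  6  5 24] [0.61089476 0.11642785] err jig -0.00019876684266380938 0.001842473597630663
  side [229.75757576 179.21212121] [ 0 13  8  6 33] err jig -0.04150718552080458 -0.006586389969494561
top [257.35714286 175.46428571] [ 6  5  6  6 28] [0.6181776  0.00245689] err jig -0.00014079476699573794 -0.0020383749728794254
  side [260.16666667 187.08333333] [ 8  9  5  3 12] err jig -0.0005346763377198488 -0.003740905756936438
  side [252.65625 193.21875] [ 0 13  8  6 32] err jig -0.0404232108462384 -0.00480761032605824
top [292.35714286 173.46428571] [ 6  5  6  6 28] [ 0.62428206 -0.10833971] err jig -2.464848824005325e-07 -0.0031449872059980035
  side [285.         202.36363636] [ 8  9  5  3 11] err jig -0.0003351718703840108 -0.00440821165426026
  side [277.53846154 208.57692308] [ 0 14  8  5 26] err jig -0.0387391498559164 -0.004011570240537069
```

```bash
cat >> h.py <<'E'
PIN={1:(.5961,-.3569),2:(.5260,-.3551),3:(.4559,-.3540)}
def getpin(i):
    p=np.array(PIN[i]);a=JY+np.pi/2;q=best([*p,.25],a)
    bot.set_gripper(.06,40);bot.move_to([*p,.22],q);bot.servo_line([*p,.105],max_speed=.15)
    bot.set_gripper(0,50);print("w",bot.get_obs()["gripper_width"]);bot.servo_line([*p,.28],max_speed=.2);return q
def insert(bay,q,off=(-.0015,0)):
    p=BAY[bay]+off[0]*JX+off[1]*JYv
    bot.move_to([*p,.28],q);bot.servo_line([*p,.205],max_speed=.15);f0=bot.get_obs()["wrist_force"];z=.205
    while z>.1192:
        z=max(z-.004,.119);bot.servo_line([*p,z],max_speed=.06)
        f=bot.get_obs()["wrist_force"]-f0
        print(f"{z:.3f}",np.round(f,1),np.round((p-BAY[bay])*1e3,1))
        if f[2]>60: print("stop");return False
        g=f[:2]*(np.abs(f[:2])>2);p=p+np.clip(g*.0003,-.0012,.0012)
    return True
def leave():
    o=bot.get_obs();print("tcp",o["tcp_pos"]);bot.set_gripper(.06);p=o["tcp_pos"].copy();p[2]=.28;bot.servo_line(p,max_speed=.2);print(bot.get_obs()["time_s"])
E
python3 - <<'E'
from h import *
q=getpin(1)
if insert(2,q,(-.0015,-.001)): leave()
E
```

```text
w 0.026903678970565198
0.201 [ 0.2  0.4 -0.2] [-1.4 -1.1]
0.197 [-0.1  0.4 -0.8] [-1.4 -1.1]
0.193 [ 0.   0.2 -1.1] [-1.4 -1.1]
0.189 [ 0.9 -0.2  0. ] [-1.4 -1.1]
0.185 [-0.3 -0.7  0. ] [-1.4 -1.1]
0.181 [ 0.6  0.1 -0.5] [-1.4 -1.1]
0.177 [ 0.4 -0.1 -1.4] [-1.4 -1.1]
0.173 [ 0.4  0.3 -0.8] [-1.4 -1.1]
0.169 [ 0.8 -0.4 -0.1] [-1.4 -1.1]
0.165 [ 0.9  0.4 -0.8] [-1.4 -1.1]
0.161 [ 0.5 -0.1  0.1] [-1.4 -1.1]
0.157 [ 1.1 -0.5 -0.2] [-1.4 -1.1]
0.153 [ 1.1 -0.3 -1.4] [-1.4 -1.1]
0.149 [ 0.6 -0.7 -0.8] [-1.4 -1.1]
0.145 [ 0.2  0.2 -2.2] [-1.4 -1.1]
0.141 [ 0.1 -0.5 -2.7] [-1.4 -1.1]
0.137 [-0.4 -0.5 -2.9] [-1.4 -1.1]
0.133 [ 0.8  1.6 -2.8] [-1.4 -1.1]
0.129 [ 1.5  1.7 -0.9] [-1.4 -1.1]
0.125 [1.7 1.4 0.2] [-1.4 -1.1]
0.121 [2.6 0.8 1. ] [-1.4 -1.1]
0.119 [0.3 2.2 5.9] [-0.7 -1.1]
tcp [0.61756163 0.00365392 0.11917357]
56.8
```

```bash
python3 - <<'E'
from h import *
bot.move_to([.50,.3,.3],quat(0))
s=bot.snapshot("top");t=bot.snapshot("side")
P=[*BAY[2],.137];a,b=proj(s,P),proj(t,P);print(a,b)
i=[cv2.resize(k["img"][int(c[1])-37:int(c[1])+38,int(c[0])-50:int(c[0])+50,::-1],(400,300),interpolation=cv2.INTER_NEAREST) for k,c in((s,a),(t,b))]
cv2.imwrite("pics/p1.png",np.hstack(i))
E
```

```text
[256.6805472  172.45290332] [259.51625787 176.43535659]
```

View pics/p1.png

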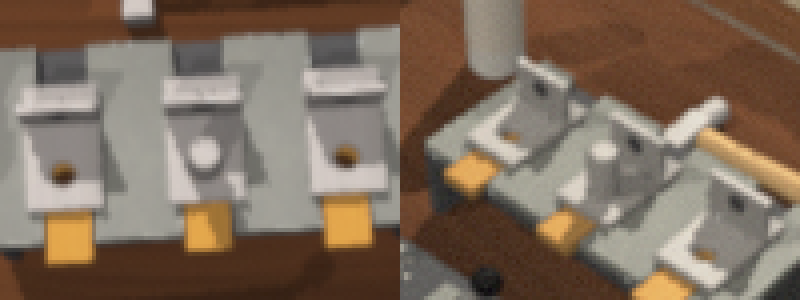

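The picture shows the pin standing in bay 2 with its head at the predicted pixels, within 1 px in both views. I'll tap it to verify the height, then do the other two.

```bash
cat >> h.py <<'E'
def tap(bay,zs=.166):
    p=BAY[bay];q=quat(JY+np.pi/2);q=best([*p,.25],JY+np.pi/2)
    bot.set_gripper(0,20);bot.move_to([*p,.22],q);bot.servo_line([*p,zs],max_speed=.15);f0=bot.get_obs()["wrist_force"][2];z=zs
    while z>.150:
        z-=.001;bot.servo_line([*p,z],max_speed=.03);f=bot.get_obs()["wrist_force"][2]-f0
        if f>25: break
    o=bot.get_obs();print("tap: head top z",o["tcp_pos"][2]-.022,"cmd",z-.022,"F",f)
    bot.servo_line([*p,.26],max_speed=.2)
E
python3 - <<'E'
from h import *
tap(2)
q=getpin(2)
if insert(1,q,(-.0015,.001)): leave();tap(1)
E
```

```text
tap: head top z 0.14110639034158984 cmd 0.137 F 28.25464558170632
w 0.026826628673719356
0.201 [-0.3  1.  -0.3] [-1.6  0.9]
0.197 [-1.1  0.6 -1.1] [-1.6  0.9]
0.193 [-0.5  1.1 -0.3] [-1.6  0.9]
0.189 [ 0.4 -0.1 -0.4] [-1.6  0.9]
0.185 [-0.1  0.7 -0.1] [-1.6  0.9]
0.181 [-0.5  0.8 -0.6] [-1.6  0.9]
0.177 [-1.3 -0.3 -0.9] [-1.6  0.9]
0.173 [ 0.3  0.3 -0.1] [-1.6  0.9]
0.169 [ 0.3 -0.1 -0.7] [-1.6  0.9]
0.165 [-0.1  0.5 -0.8] [-1.6  0.9]
0.161 [-0.9 -0.2  0.7] [-1.6  0.9]
0.157 [-1.3 -0.  -1.1] [-1.6  0.9]
0.153 [-0.8 -0.4 -0.3] [-1.6  0.9]
0.149 [ 0.2  0.1 -1.8] [-1.6  0.9]
0.145 [ 0.3 -1.3 -1.7] [-1.6  0.9]
0.141 [ 1.1 -3.7 -2.4] [-1.6  0.9]
0.137 [ 1.5 -2.  -0.8] [-1.6 -0.2]
0.133 [ 2.3 -1.7 -0.1] [-1.6 -0.2]
0.129 [ 1.8 -0.9  1.8] [-0.9 -0.2]
0.125 [ 2.9 -1.5  2.9] [-0.9 -0.2]
0.121 [ 0.5 -1.5  1.9] [-0.  -0.2]
0.119 [ 0.5 -2.1  6.7] [-0.  -0.2]
tcp [0.61113646 0.11437323 0.11917512]
78.525
tap: head top z 0.14111513057485808 cmd 0.137 F 25.010473519431983
```

Both taps read 4 mm above nominal. I'll calibrate the tap on pin3, which is known to sit home in the stand (top at 0.123).

```bash
python3 - <<'E'
from h import *
p=np.array(PIN[3]);q=best([*p,.25],JY+np.pi/2)
bot.set_gripper(0,20);bot.move_to([*p,.22],q);z=.152;bot.servo_line([*p,z],max_speed=.15);f0=bot.get_obs()["wrist_force"][2]
while z>.138:
    z-=.001;bot.servo_line([*p,z],max_speed=.03);f=bot.get_obs()["wrist_force"][2]-f0
    if f>25: break
print(bot.get_obs()["tcp_pos"][2]-.022,z-.022,f)
bot.servo_line([*p,.22],max_speed=.2)
q=getpin(3)
if insert(3,q,(-.0015,-.0015)): leave();tap(3)
bot.move_to([.45,.3,.3],quat(0))
s=bot.snapshot("top");t=bot.snapshot("side")
import pickle;pickle.dump((s,t),open("s2.pkl","wb"))
a=[int(k) for k in proj(s,[*BAY[2],.12])];b=[int(k) for k in proj(t,[*BAY[2],.12])]
i=[cv2.resize(k["img"][c[1]-37:c[1]+38,c[0]-50:c[0]+50,::-1],(400,300),interpolation=cv2.INTER_NEAREST) for k,c in((s,a),(t,b))]
c=cv2.resize(s["img"][205:265,195:295,::-1],(500,300),interpolation=cv2.INTER_NEAREST)
cv2.imwrite("pics/p2.png",np.vstack([np.hstack(i),np.pad(c,((0,0),(0,300),(0,0)))]))
E
```

```text
0.12697585742008446 0.123 26.865765960138813
w 0.026750662959244775
0.201 [ 0.4 -0.7 -0.9] [-1.4 -1.6]
0.197 [ 0.2 -0.2 -1. ] [-1.4 -1.6]
0.193 [-0.6 -0.8 -1.3] [-1.4 -1.6]
0.189 [ 0.  -0.6 -1.6] [-1.4 -1.6]
0.185 [ 0.2  0.1 -0.6] [-1.4 -1.6]
0.181 [-0.2  0.6 -1.5] [-1.4 -1.6]
0.177 [-0.1 -0.  -0.2] [-1.4 -1.6]
0.173 [-0.5 -0.6  0.2] [-1.4 -1.6]
0.169 [ 0.4 -1.2 -0.6] [-1.4 -1.6]
0.165 [-0.2 -1.2 -1.6] [-1.4 -1.6]
0.161 [ 0.1  0.6 -0.4] [-1.4 -1.6]
0.157 [ 0.3 -0.7 -0.1] [-1.4 -1.6]
0.153 [ 0.8 -1.8 -1.6] [-1.4 -1.6]
0.149 [ 0.7 -1.2 -1.1] [-1.4 -1.6]
0.145 [ 0.8 -0.9 -2.1] [-1.4 -1.6]
0.141 [ 0.4 -0.  -3.5] [-1.4 -1.6]
0.137 [ 0.7 -0.2 -2.4] [-1.4 -1.6]
0.133 [ 1.1  1.4 -1.3] [-1.4 -1.6]
0.129 [2.1 2.3 1.4] [-1.4 -1.6]
0.125 [1.1 1.9 2.6] [-0.8 -0.9]
0.121 [1.9 1.5 2.5] [-0.8 -0.9]
0.119 [-0.2  1.2  5.1] [-0.8 -0.9]
tcp [ 0.62354264 -0.10621534  0.11921787]
102.7083
tap: head top z 0.14111152034911012 cmd 0.137 F 25.103119499209356
```

View pics/p2.png

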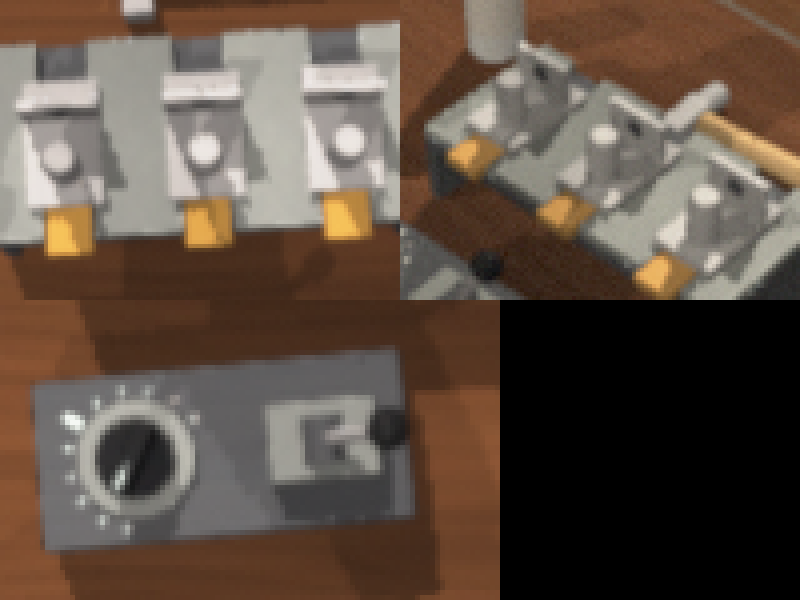

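The pin tops read the same as the calibration, 4 mm over nominal, so all three are home. The picture also shows the dial line pointing lower left at (122,480) and the broad tick at (73,421). Now I'll measure the control box.

```bash
python3 - <<'E'
from h import *
import pickle
s,t=pickle.load(open("s2.pkl","rb"))
c=lambda x,y:(195+x/5-.4,205+(y-300)/5-.4)
C=[onplane(s,c(*k),.05)[:2] for k in[(35,382),(398,350),(412,515),(47,548)]]
print("sizes",[np.linalg.norm(C[i]-C[(i+1)%4]) for i in range(4)])
yv=(C[0]-C[1]+C[3]-C[2]);yaw=np.arctan2(-yv[0],yv[1]);o=sum(C)/4
X=np.array([np.cos(yaw),np.sin(yaw)]);Y=np.array([-X[1],X[0]])
print("box",o,yaw,"dial",o+.055*Y,"tip0",o-.065*Y-.038*Y)
tk=onplane(s,c(73,421),.052)[:2]
for n,a in(("box",o+.055*Y),("ring",onplane(s,c(137,458),.062)[:2])):
    e=tk-a;print(n,a,"tick r",np.hypot(*e),"ang",np.arctan2(e@Y,-(e@X)))
ball=onplane(s,c(388,428),.142)[:2];e=ball-o;print("ball box",e@X,e@Y,ball)
h=hsv(s);g=h[228:246,213:232]
for r in range(228,248):print(r,' '.join(f"{k:3d}" for k in h[r,211:234,2]))
E
```

```text
sizes [np.float64(0.23524000284544241), np.float64(0.10592846719824195), np.float64(0.23401851267216084), np.float64(0.10660749752140958)]
box [0.43441199 0.06140688] 0.08742823691149662 dial [0.42960956 0.11619681] tip0 [ 0.44340563 -0.04119972]
box [0.42960956 0.11619681] tick r 0.04714024947771327 ang 2.154147357098777
ring [0.42811537 0.11523728] tick r 0.048702738994363455 ang 2.171757029643488
ball box 4.75188477992514e-05 -0.10258951967602807 [ 0.44341713 -0.04078666]
228 158 121 140 171 184 184 179 165 147 141 124 122 127 142 148 162 166 170 175 150 109 130 170
229 218 142 167 184 185 174 144 124  89  84  70  67  75  91 103 135 161 172 186 175 140 122 153
230 200 165 182 183 174 137  90  76  54  49  46  48  50  52  53  87 132 164 179 185 168 127 114
231 161 178 184 174 135  87  55  50  47  43  43  46  46  43  31  47  91 139 170 187 181 153 105
232 162 182 183 165  92  54  47  47  45  43  45  46  46  37  23  33  58  98 145 184 187 170 122
233 178 184 178 145  70  49  48  46  44  45  46  47  42  30  25  33  42  64 116 176 187 179 143
234 181 183 171 113  57  48  47  46  42  45 
[... 599 characters left out ...]
  42  61 102 147 184 172 118
241 151 176 179 168 118  64 116 196 161  67  24  30  38  39  38  40  55  87 123 149 178 153  92
242 131 159 178 177 155  94 112 175  99  41  25  35  39  38  41  54  85 117 131 138 145 118  90
243 124 135 174 181 175 148 110 112  62  37  35  42  44  47  56  83 115 129 131 129 115  96 104
244 179 150 152 176 181 175 152 117  90  80  70  76  78  92 107 116 127 130 130 117  93  91 108
245 191 137 123 143 174 178 175 157 122 115 111 113 113 119 125 126 128 132 132  97  87 104 111
246 143 119 111 105 136 159 173 168 132 127 126 124 124 126 126 125 122 112 103  83  90 109 111
247 117 114 112 110 121 121 135 149 129 125 125 124 123 124 119 107  96  88  82  86 104 112 112
```

```bash
python3 - <<'E'
from h import *
import pickle
s,t=pickle.load(open("s2.pkl","rb"))
yaw=.0874;X=np.array([np.cos(yaw),np.sin(yaw)]);Y=np.array([-X[1],X[0]]);a=np.array([.4292,.1160])
print(proj(s,[*a,.094]))
o=onplane(s,(217.8,242),.094)[:2];i=onplane(s,(219.6,237),.094)[:2]
for e in(o-i,o-a,i-a):print(np.hypot(*e),np.arctan2(e@Y,-(e@X)))
for th in(.4,.5,.6):
    w=-np.cos(th)*X+np.sin(th)*Y;cl=np.arctan2(w[1],w[0])+np.pi/2
    for dth in(0,2.2-th):
        print(th,dth,[ (None if (k:=bot.ik([*a,.09],quat(cl-dth,f))) is None else round(k[6],2)) for f in(0,1)])
E
```

```text
[220.74000571 235.57709054]
0.016272717465107715 0.42697980025699867
0.02163522406818924 0.5116843021286903
0.0055929396240431434 0.7603945031040461
0.4 0 [np.float64(-1.16), np.float64(1.48)]
0.4 1.8000000000000003 [np.float64(1.89), np.float64(-0.03)]
0.5 0 [np.float64(-1.24), np.float64(1.4)]
0.5 1.7000000000000002 [np.float64(1.89), np.float64(-0.03)]
0.6 0 [np.float64(-1.33), np.float64(1.31)]
0.6 1.6 [np.float64(1.89), np.float64(-0.03)]
```

```bash
python3 - <<'E'
from h import *
yaw=.0874;X=np.array([np.cos(yaw),np.sin(yaw)]);Y=np.array([-X[1],X[0]]);a=np.array([.4292,.1160])
def cl(th):
    w=-np.cos(th)*X+np.sin(th)*Y;return np.arctan2(w[1],w[0])+np.pi/2
th0=.47
bot.set_gripper(.06,15);bot.move_to([*a,.25],quat(cl(th0),1));bot.servo_line([*a,.090],max_speed=.15)
bot.set_gripper(0,15);o=bot.get_obs();print(o["gripper_width"],F(),np.round(o["wrist_torque"],2))
for th in np.linspace(th0,2.18,10)[1:]:
    bot.servo_line([*a,.090],rot=quat(cl(th),1),max_speed=.1)
print(F(),bot.get_obs()["q"][6],np.round(bot.get_obs()["wrist_torque"],2))
bot.set_gripper(.06);bot.servo_line([*a,.25],max_speed=.2)
bot.move_to([.45,.35,.3],quat(0))
print(bot.get_obs()["time_s"])
s=bot.snapshot("top")
c=cv2.resize(s["img"][205:265,195:295,::-1],(800,480),interpolation=cv2.INTER_NEAREST);cv2.imwrite("pics/d1.png",c)
E
```

```text
0.01420975131349885 [-1.4  0.6 -0. ] [ 0.18  0.24 -0.05]
[-5.9  0.7  9.9] 0.0857093020425296 [-0.1   1.23 -0.06]
118.7917
```

View pics/d1.png

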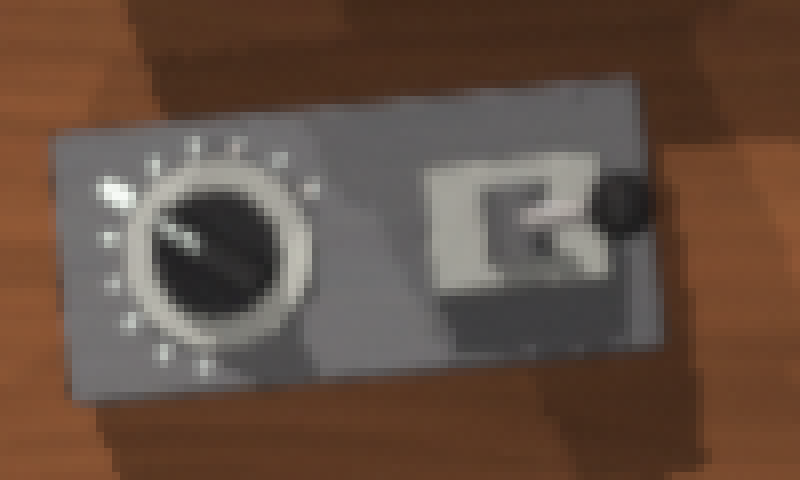

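```bash
python3 - <<'E'
from h import *
yaw=.0874;X=np.array([np.cos(yaw),np.sin(yaw)]);Y=np.array([-X[1],X[0]]);o=np.array([.4344,.0614])
s=bot.snapshot("top");e=onplane(s,(214.85,231.6),.094)[:2]-onplane(s,(219,234.6),.094)[:2];print("dial",np.arctan2(e@Y,-(e@X)))
P=lambda y,z:[*(o+y*Y),z]
bot.set_gripper(0,10);q=best(P(-.155,.25),yaw)
bot.move_to(P(-.155,.28),q);bot.servo_line(P(-.155,.150),max_speed=.15);f0=bot.get_obs()["wrist_force"]
bot.servo_line(P(-.055,.150),max_speed=.06)
y=-.055
while y<-.036:
    f=(bot.get_obs()["wrist_force"]-f0)[:2]@Y
    print(round(y,3),round(f,1))
    if f<-8:break
    y+=.002;bot.servo_line(P(y,.150),max_speed=.03)
bot.servo_line(P(-.10,.150),max_speed=.1);bot.servo_line(P(-.10,.30),max_speed=.2)
bot.move_to([.45,.35,.3],quat(0));print(bot.get_obs()["time_s"])
s=bot.snapshot("top");t=bot.snapshot("side")
c=[cv2.resize(k["img"][y:y+75,x:x+100,::-1],(400,300),interpolation=cv2.INTER_NEAREST) for k,x,y in((s,195,195),(t,170,180))]
d=[cv2.resize(k["img"][y:y+75,x:x+100,::-1],(400,300),interpolation=cv2.INTER_NEAREST) for k,x,y in((s,207,135),(t,208,150))]
cv2.imwrite("pics/e1.png",np.vstack([np.hstack(c),np.hstack(d)]))
E
```

```text
dial 2.2778450072165883
-0.055 -0.3
-0.053 -0.8
-0.051 -0.3
-0.049 -3.5
-0.047 -9.4
128.4167
```

View pics/e1.png

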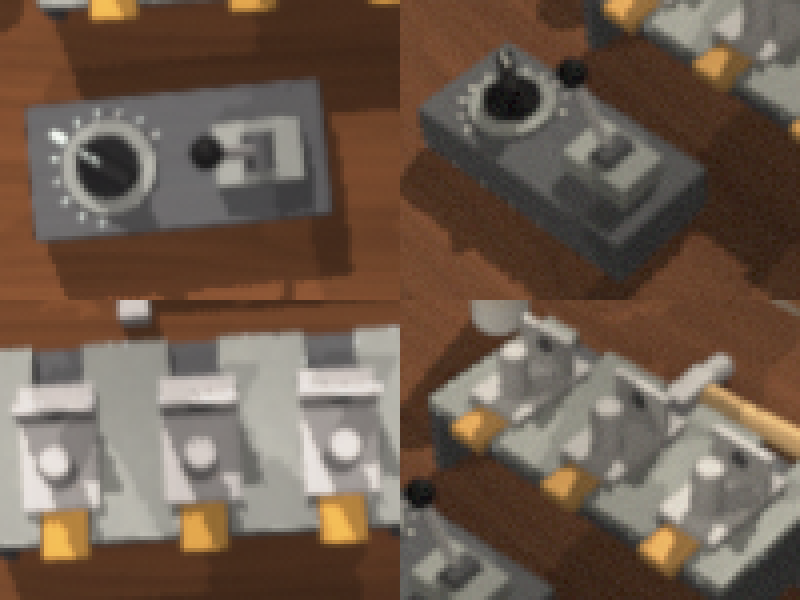

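The switch is over to the dial's side and the pins are seated. One finer numeric check of the dial line before handing in.

```bash
python3 - <<'E'
from h import *
yaw=.0874;X=np.array([np.cos(yaw),np.sin(yaw)]);Y=np.array([-X[1],X[0]]);a=np.array([.4292,.1160])
s=bot.snapshot("top");h=hsv(s)[...,2]
for r in range(229,238):print(r,' '.join(f"{k:3d}" for k in h[r,208:226]))
c=proj(s,[*a,.094]);v,u=np.mgrid[228:238,213:223];w=np.clip(h[228:238,213:223]-75,0,None)*(((u-222.3)**2+(v-236.3)**2)<8.0**2)*((u-v)<214-228+3+0*u+10)
P=np.array([onplane(s,(x,y),.094)[:2] for x,y in zip(u.ravel(),v.ravel())]);w=w.ravel()/w.sum()
m=w@P;C=((P-m).T*w)@(P-m);d=np.linalg.eigh(C)[1][:,1];d*=np.sign(d@(m-a))
for e in(d,m-a):print(np.hypot(*e),np.arctan2(e@Y,-(e@X)))
tw=np.clip(h[227:231,206:213]-185,0,None)
E
```

```text
229 228 247 247 214 139 165 180 180 170 137 110  83  78  68  67  68  81 102
230 154 203 229 198 161 177 170 142 128  83  61  47  46  45  43  45  48  59
231 116 130 159 158 175 175 147  99  74  46  40  41  41  41  42  41  41  43
232 112 114 128 159 178 171 144 132  87  51  38  36  37  40  42  42  43  42
233 127 123 133 175 175 151 116 149 172 106  78  49  37  37  41  41  41  42
234 202 172 144 177 177 154  80 104 142 140 171 104  50  38  36  39  41  42
235 168 150 142 175 178 160  71  49  70 105 149 135  64  43  40  38  38  39
236 119 119 137 174 177 160  71  36  38  52  79 100  57  48  44  42  39  37
237 110 114 134 175 177 159  75  43  36  34  40  49  46  48  47  47  44  42
1.0 2.200237771924219
0.011671477200088761 2.0629526302525427
```

The line reads 2.20 and the tool angle gives 2.18, both inside the tolerance.

```bash
python3 - <<'E'
from station import bot
print(bot.finish_job())
E
```

```text
the job is handed in; nothing more can be done
None
```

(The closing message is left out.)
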